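# Unload the brake-pad dressing fixture

## Task

The brake pads in the aluminium fixture are finished. Using the screwdriver (never your fingers) back off all three brass hold-down screws by a quarter turn anticlockwise to their stops, put the screwdriver back upright in its wooden block, and unload the fixture: tip each pad up by pressing the end away from its screw, lift it out, and lay all the pads flat on the floor of the blue tray, not on top of each other, green backing plates up. Leave the tin, the brush and the caliper where they are.

Things in the scene. Friction and masses are not known exactly. Their poses are not given: they have to be found in the camera images.
- fixture: Aluminium brake-pad dressing fixture, fixed to the bench: block 146 (its x) x 250 (its y) x 34 mm high, origin at the centre of its underside. Three pockets side by side along its y, 78 mm apart, open at the top only; each has a brass hold-down screw beyond its +x end. It stands at a different place and yaw each time.
- clamp_a (a joint): Turn of the quarter-turn hold-down screw of nest a (the -y pocket), rad. At 0 its dog points in -x of the fixture and covers the edge of the pad by 8 mm (1 mm above it), holding the pad down; it turns anticlockwise from above to its stop at 1.6, dog towards -y of the fixture, clear of the pad. Starts at 0 to 0.25, stays where left (friction 0.06 N m).
- clamp_b (a joint): The same for nest b (the middle pocket).
- clamp_c (a joint): The same for nest c (the +y pocket).
- screw_a: Brass slotted screw head with its dog, turns with joint clamp_a about its vertical axis. Round head 24 mm across, top 13 mm above the fixture's top; one straight slot 7 mm wide and 6 mm deep runs right across it along its own x. The dog is a 10 mm wide, 5 mm thick finger reaching 20 mm from the axis in its own -x, under the head. Origin on the axis at the level of the fixture's top.
- screw_b: The same, of nest b.
- screw_c: The same, of nest c.
- nest_a (a point): Centre of the pad's place in pocket a, level with the fixture's top; axes as the fixture's. Pocket 49 mm wide (y), 82.5 mm long (42.5 mm to -x, 40 mm to +x of this point), 14 mm deep where the pad lies, pad top flush. The screw's axis is 51 mm from here in +x. The floor is level under the +x part; from 1.6 mm at -x of this point it ramps down at 22 degrees towards -x.
- nest_b (a point): The same for pocket b. In every pocket, a pad pressed down near its -x end (25 to 32 mm from its middle, 7 mm or more down, under 5 N) rocks over and stays tipped by itself at about 22 degrees on the ramp, with its +x end about 14 mm above the fixture's top. A rib 4 mm high across the floor, in a groove of the lining, keeps it from sliding along x.
- nest_c (a point): The same for pocket c.
- pad1_c (a point): Centre (half-way up) of a brake pad, 78 (x) x 46 (y) x 14 mm, 0.2 kg: grey friction lining 72 x 42 x 9 mm below, green steel backing plate 78 x 46 x 5 mm on top. z is up out of the backing plate; +x points to the screw as it lies in its nest. Two or three pads are present, in any of the nests; an absent one reads None.
- pad2_c (a point): Another such pad.
- pad3_c (a point): Another such pad.
- driver_grip (a point): Middle of the handle of the screwdriver; z along the driver away from the blade. Orange handle 32 (x) x 22 (y) x 58 mm high with flat sides, centred here; below it a steel collar 34 mm across, from 33 to 29 mm below this point, then a shank 11 mm thick. The blade's flat runs along x. Whole driver 120 mm long, 0.16 kg. At first it stands upright in the wooden block.
- driver_tip (a point): Tip of the driver's blade, 91 mm below driver_grip; axes as driver_grip. The blade is 16 (x) x 3 (y) x 10 mm high. The collar's underside is 58 mm above the tip.
- block_mouth (a point): Centre of the mouth of the driver's hole, on top of the wooden block (70 x 70 x 66 mm, fixed): a square hole 24 x 24 mm, 62 mm deep, chamfered 2 mm. The driver hangs in it on its collar, tip 58 mm below this point.
- tray: Loose blue sheet-steel parts tray on the bench, 280 (its x) x 126 (its y) x 26 mm, walls and floor 4 mm, 0.9 kg; origin at the centre of its underside. It may get knocked aside.
- tin: Bystander: grey tin with red cap, 68 mm across, 70 mm high; origin at its underside. It may stand at the driver block's usual place and the block at its.
- brush: Bystander: workshop brush lying on the mat beyond the tray.
- caliper_c (a point): Bystander: red brake caliper, about 70 x 110 x 68 mm, heavy; centre of its body 25 mm up.
Things that resemble listed ones, but are neither listed nor needed, are in the scene too. What is shaped like the part that bears pad2_c but black is not meant.

How it is judged:
By the outcome, as a careful person would: the job done as asked, in the order asked, and still so for the second after the job is handed in, with the robot touching nothing.
Of pad1, pad2, pad3 only 2 to 3 are there at a start; the rules pass over those that are not, and their reading is None.
At some moment in a run one of tray may be knocked a few centimetres aside while the robot is not near it.
It also fails if it takes over 208 s, if anything falls off the work surface, if the arm or the gripper's body presses on something with over 40 N, if the wrist force passes 120 N, or if a joint passes its speed limit or range.

## Robot

A 7-joint arm with a two-finger parallel gripper is mounted at the origin on the work surface. World frame = base frame: x ahead of the robot, y to its left, z up, the work surface at z = 0. Lengths are in m, angles in rad, forces in N, time in s.
With the tool pointing down it reaches from about 0.4 to 0.85 m from the base axis. Payload 10.4 kg.
Tool frame: the origin (TCP) lies midway between the tips of the shut fingers; the grasp point (between the pads) lies 19 mm behind it; z points along the fingers, x is the direction in which the jaws open and shut, and the axes are right-handed (so a half turn about z gives the same grasp; the last joint's range is limited). The gripper opens to 85 mm and grips with 20 to 120 N. Pads are 22 mm wide; open, the fingers measure 114 mm over their backs; the gripper's body (76 mm by 85 mm) begins 54 mm behind the grasp point. The pads swing forward as they close: fully open they stand 13 mm farther back than shut.
Start: joints at [-1.281, 0.332, -0.065, 1.46, 0.022, 1.35, -0.088], TCP at [0.192, 0.595, 0.231] pointing down, gripper open.
Joint ranges: [-2.6, 2.6], [-0.5, 2.12], [-1.47, 1.34], [0.16, 2.42], [-1.27, 4.41], [0.06, 2.06], [-2.6, 2.6]. Speed limits (rad/s): [2.22, 2.22, 2.79, 2.79, 3.14, 3.14, 3.14].

## Interface

Orientations are given as a unit quaternion [x, y, z, w].
In Python, from workcell import monitor, eyes, ticket, models gives the robot as it stands.
- The arm moves only by the tool servo_tool, never from a script. Its argument "motion" is a list of rows, each a list of 7 numbers: the opening, from 0 (shut) to 1 (fully open), then the shift along the tool's x, y, z in m, then the turn, a rotation vector about the tool's x, y, z in degrees. In form: [[fingers, tx, ty, tz, rx, ry, rz], ...]. A call has 1 to 20 rows; each row is the pose to reach, as a shift and turn from the pose commanded when the call began, along the tool's axes at that moment; what a row does not reach only later rows make up. A row lasts 1/8 s, in which the tool goes at most 62.5 mm and 10.7 degrees, less where a joint would pass 70% of its speed; a pose out of reach is approached as far as the arm can. A call with a gripper value outside its range is refused whole. The fingers move at their own pace and stop on an object; "grip_force" is the grip in N (left out, the last holds). Time passes only in rows, so rows that repeat a pose let the fingers close. It gives the time, the measured TCP pose, the force and the opening at its end, in the units of the state.
- monitor.get_obs(): the state, without advancing time (a new reading comes with each control period).
- eyes.camera(name): name is "side" or "top" or "wrist"; returns (picture, depth): 480x640x3 uint8, blue, green, red; 480x640 float32, m along the optical axis (not along the pixel's ray), 0 where there is no reading.
- eyes.camera_info(name): a dict with "intrinsics" (3x3 intrinsics, pixels), "extrinsics" (4x4, takes a point from world to camera coordinates); the wrist camera has in their place "tool_from_camera" (4x4, takes a point from camera to tool coordinates, whose origin is the TCP and whose axes are the tool frame's). Camera axes: x right, y down, z forward; pixel columns grow to the right and rows downward; lengths in m; the calibration is good to about 2 mm. A picture is of the moment at which its call begins: read the wrist's pose just before it. camera_info takes no time and is no camera call.
- ticket.hand_in(): hands the job in, once; it reports no verdict.
Trained networks look in the newest picture that a camera, given by its name, has taken for a name from the list of things; names that differ only in an ending like _2 or _b are one class to them, and where a whole thing is asked for, a point or a joint stands for the part that bears it (a point fixed in the world has none). Each returns a list of dicts, best first, with "confidence" (0 to 1); they miss things now and then, are a little off and sometimes report something else, mostly with a low value. They report only what shows in the picture. A call takes as long as a camera call. They do not tell look-alikes from the thing itself.
- models.boxes_of(camera, thing): "point" ([x, y, z] in m, in the coordinates of the camera as it stood for that picture, good to about 4 mm: the middle of the surface that is visible of it).
The state is a dict: "clock": time; "joint_pos": joint angles; "joint_velocities": joint speeds; "tau": joint torques, N m; "position": TCP position; "ee_rot": TCP orientation; "ft_force": force on the tool from outside, world axes, zero at the start; "torque": the same for the moment, N m; "grip_width": opening from 0.0 (shut) to 1.0 (fully open).
Only numpy, scipy, OpenCV 4.12 (cv2) and the standard library are available. Lean on these libraries where they do the work, as an engineer would, in place of code of your own. Each camera call takes 0.05 s, during which the arm holds its last target. There are 200 camera calls.

## Working session

There is one attempt and no reset: what is moved stays moved. The work goes in short steps, Python scripts to look and compute and a tool call to move; the robot and the scene stay as the last step left them, time stands still between calls to the robot, and variables do not carry over. Pictures are saved under pics/ and viewed, about 12 in all and at most 16, crops included, and the job is handed in when it is done.

Besides the shell and the picture viewer there is one more tool, called after "Call:" as name([rows], argument=value, ...), one row to a line, values as JSON. servo_tool: Moves the arm, as the interface text tells. Its arguments: {"type":"object","properties":{"motion":{"type":"array"},"grip_force":{"type":"number"}},"required":["motion"]}

```bash
ls; mkdir -p pics
cat > h.py <<'E'
import numpy as np, cv2
from scipy.spatial.transform import Rotation as R
from workcell import monitor, eyes, ticket, models
def T_tool(o=None):
    o=o or monitor.get_obs(); T=np.eye(4); T[:3,:3]=R.from_quat(o['ee_rot']).as_matrix(); T[:3,3]=o['position']; return T
def shot(name):
    T=T_tool(); im,d=eyes.camera(name); i=eyes.camera_info(name); K=np.array(i['intrinsics'])
    W=T@np.array(i['tool_from_camera']) if name=='wrist' else np.linalg.inv(np.array(i['extrinsics']))
    return im,d,K,W   # W: world from camera
def cloud(d,K,W):
    v,u=np.mgrid[0:480,0:640]; P=np.stack([(u-K[0,2])/K[0,0]*d,(v-K[1,2])/K[1,1]*d,d],-1)
    X=P@W[:3,:3].T+W[:3,3]; X[d<=0]=np.nan; return X
def boxes(cam,thing,W):
    return [(round(b['confidence'],2),np.round(W[:3,:3]@np.array(b['point'])+W[:3,3],4)) for b in models.boxes_of(cam,thing)]
def px(p,K,W):
    c=np.linalg.inv(W)@np.r_[p,1]; return np.round(K@c[:3]/c[2])[:2]
E
python3 - <<'E'
from h import *
o=monitor.get_obs(); print({k:np.round(v,3) for k,v in o.items()}); print(np.round(T_tool(),3))
ims=[]
for c in ['top','side','wrist']:
    im,d,K,W=shot(c); cv2.imwrite(f'pics/{c}0.png',im); np.savez(f'{c}0.npz',im=im,d=d,K=K,W=W)
    print(c,np.round(W,3).tolist(),K[0,0])
    if c=='wrist': print(np.round(eyes.camera_info(c)['tool_from_camera'],3)); continue
    for t in ['fixture','screw_a','pad1_c','driver_grip','tray','tin','brush','caliper_c']:
        for b in boxes(c,t,W): print(c,t,b[0],b[1],px(b[1],K,W))
E
```

```text
pics
{'clock': np.float64(0.0), 'joint_pos': array([-1.281,  0.333, -0.065,  1.461,  0.022,  1.35 , -0.089]), 'joint_velocities': array([ 0.   , -0.001, -0.   , -0.001,  0.   , -0.002, -0.   ]), 'tau': array([ 0.0000e+00, -6.2545e+01,  4.9000e-02, -3.9161e+01,  1.6000e-02,
        1.0000e-02, -0.0000e+00]), 'position': array([0.192, 0.594, 0.231]), 'ee_rot': array([ 0.809,  0.588, -0.001,  0.   ]), 'ft_force': array([ 0.099, -0.758,  0.281]), 'torque': array([ 0.007, -0.007,  0.037]), 'grip_width': np.float64(1.0)}
[[ 0.308  0.951 -0.     0.192]
 [ 0.951 -0.308 -0.001  0.594]
 [-0.001  0.    -1.     0.231]
 [ 0.     0.     0.     1.   ]]
top [[-0.022, -0.999, 0.041, 0.504], [-1.0, 0.023, 0.021, 0.065], [-0.022, -0.04, -0.999, 1.051], [0.0, 0.0, 0.0, 1.0]] 486.429893527473
top fixture 0.8 [ 0.5443 -0.0508  0.0351] [382. 235.]
top screw_a 0.71 [0.5697 0.0318 0.0408] [342. 224.]
top screw_a 0.65 [ 0.5621 -0.1234  0.0416] [417. 226.]
top screw_a 0.47 [ 0.5431 -0.0449  0.0325] [379. 236.]
top pad1_c 0.86 [ 0.5075 -0.1207  0.0347] [416. 252.]
top driver_grip 0.76 [0.6901 0.0493 0.1267] [33
[... 518 characters left out ...]
.]
side screw_a 0.49 [0.5756 0.0269 0.0474] [335. 281.]
side pad1_c 0.87 [ 0.5146 -0.1215  0.0366] [315. 333.]
side driver_grip 0.73 [ 0.7041 -0.2748  0.055 ] [427. 377.]
side driver_grip 0.66 [0.6948 0.0422 0.1031] [386. 254.]
side tray 0.57 [0.5025 0.2516 0.007 ] [298. 243.]
side tin 0.77 [ 0.4693 -0.3239  0.0637] [300. 411.]
side brush 0.89 [0.5349 0.4535 0.017 ] [304. 201.]
side caliper_c 0.98 [ 0.7017 -0.2712  0.0496] [425. 378.]
wrist [[0.307, 0.92, 0.245, 0.13], [0.952, -0.297, -0.079, 0.615], [-0.0, 0.257, -0.966, 0.375], [0.0, 0.0, 0.0, 1.0]] 336.7271087694521
[[ 1.     0.001 -0.     0.   ]
 [-0.001  0.966  0.257 -0.066]
 [ 0.    -0.257  0.966 -0.143]
 [ 0.     0.     0.     1.   ]]
```

View pics/top0.png

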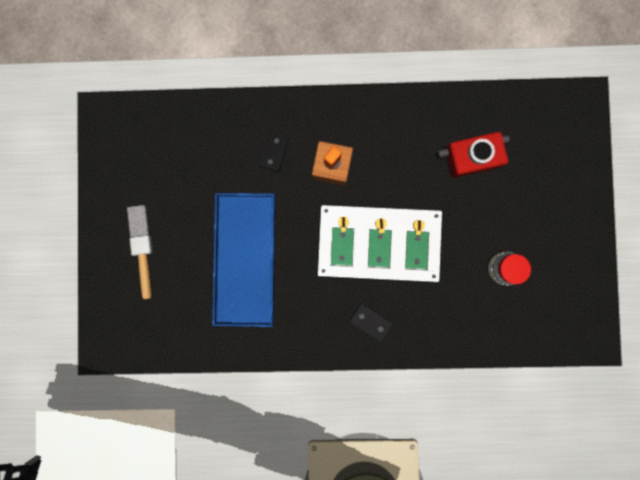

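View pics/side0.png

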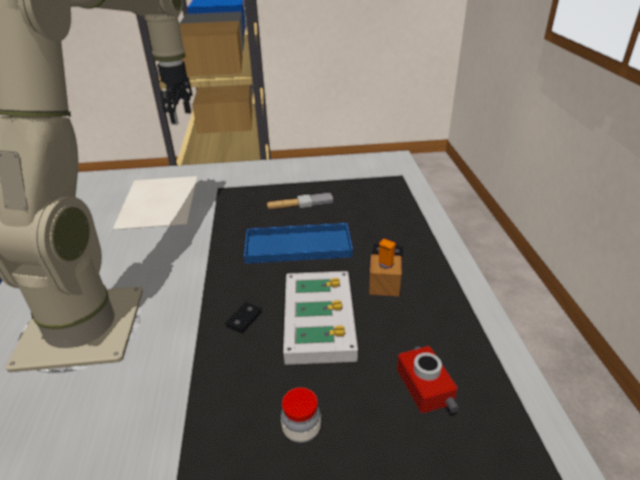

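The top view shows the fixture at about (381,244), with pads in all three nests. From right to left these are a (417,250), b (380,248) and c (342,247), with their screws above at about row 224. The driver is orange and stands in the wooden block at (333,158). The tray is at (243,261), the tin at (510,270), the caliper at (480,152) and the brush at (140,250).

Things that could be mistaken for a pad are the black plates at (275,152) and (371,322), which I'll ignore. Nothing else looks like the driver.

Next I'll move the wrist camera over the fixture and driver.

Call:
servo_tool([
  [1,0,0,-0.06,0,0,0],
  [1,0,0,-0.12,0,0,0],
  [1,-0.035,0.046,-0.17,0,0,-6],
  [1,-0.07,0.093,-0.17,0,0,-12],
  [1,-0.105,0.14,-0.17,0,0,-18],
  [1,-0.14,0.185,-0.17,0,0,-24],
  [1,-0.175,0.23,-0.17,0,0,-30],
  [1,-0.21,0.28,-0.17,0,0,-36],
  [1,-0.245,0.325,-0.17,0,0,-42],
  [1,-0.28,0.37,-0.17,0,0,-48],
  [1,-0.315,0.42,-0.17,0,0,-54],
  [1,-0.35,0.465,-0.17,0,0,-60],
  [1,-0.385,0.51,-0.17,0,0,-66],
  [1,-0.42,0.53,-0.17,0,0,-72],
  [1,-0.42,0.53,-0.17,0,0,-72],
  [1,-0.42,0.53,-0.17,0,0,-72],
])

```text
clock: 2.95
position: [0.5672, 0.0327, 0.4013]
ee_rot: [0.308, 0.951, 0.0, -0.0]
ft_force: [0.3, 0.2, 0.3]
grip_width: 1.0
```

Run:
```python
from h import *
z=np.load('top0.npz'); X=cloud(z['d'],z['K'],z['W'])
def rect(m,n):
    P=X[m][:,:2].astype(np.float32); print(n,m.sum(),cv2.minAreaRect(P),np.round(np.nanmedian(X[m],0),4))
x,y,h=X[...,0],X[...,1],X[...,2]
rect((abs(h-.034)<.008)&(x>.42)&(x<.66)&(abs(y+.04)<.15),'fixture')
rect((h>.015)&(h<.04)&(y>.15)&(y<.36)&(x>.3)&(x<.7),'trayrim')
rect((h>.055)&(h<.08)&(abs(y-.05)<.07)&(x>.6)&(x<.8),'block')
rect((h>.105)&(abs(y-.05)<.07)&(x>.6)&(x<.8),'handle')
o=monitor.get_obs();print(o['clock'],o['position'],o['joint_pos']);print(np.round(T_tool(),3))
im,d,K,W=shot('wrist'); cv2.imwrite('pics/w1.png',im); np.savez('w1.npz',im=im,d=d,K=K,W=W)
for t in ['screw_a','pad1_c','driver_grip']:
    for b in boxes('wrist',t,W): print(t,*b,px(b[1],K,W))
```

```text
fixture 7906 ((0.5537119507789612, -0.046515464782714844), (0.2503977119922638, 0.19820381700992584), 85.95683288574219) [ 0.5261 -0.0449  0.0344]
trayrim 1021 ((0.5315330624580383, 0.24111464619636536), (0.132404625415802, 0.34327074885368347), 86.6815414428711) [0.5027 0.2451 0.0251]
block 943 ((0.6963812112808228, 0.05103062465786934), (0.07017520070075989, 0.07119795680046082), 77.40126037597656) [0.6892 0.0523 0.0665]
handle 217 ((0.6958820819854736, 0.05079163610935211), (0.02184191532433033, 0.03201933205127716), 49.032196044921875) [0.6942 0.0507 0.1275]
2.95 [0.56723925 0.03270602 0.40127497] [-0.49701027  0.17465022  0.43079325  1.32431428 -0.07353361  1.65813603
  2.43599615]
[[-0.81   0.587 -0.     0.567]
 [ 0.587  0.81   0.001  0.033]
 [ 0.     0.    -1.     0.401]
 [ 0.     0.     0.     1.   ]]
screw_a 0.91 [ 0.5595 -0.1272  0.0468] [247.  98.]
screw_a 0.76 [0.5717 0.0332 0.0449] [308. 197.]
pad1_c 0.77 [ 0.5148 -0.1217  0.0313] [276.  83.]
pad1_c 0.7 [ 0.5191 -0.0383  0.0336] [309. 135.]
pad1_c 0.4 [0.4323 0.4473 0.0135] [509. 338.]
driver_grip 0.79 [0.6895 0.0471 0.1221] [242. 266.]
```

View pics/w1.png

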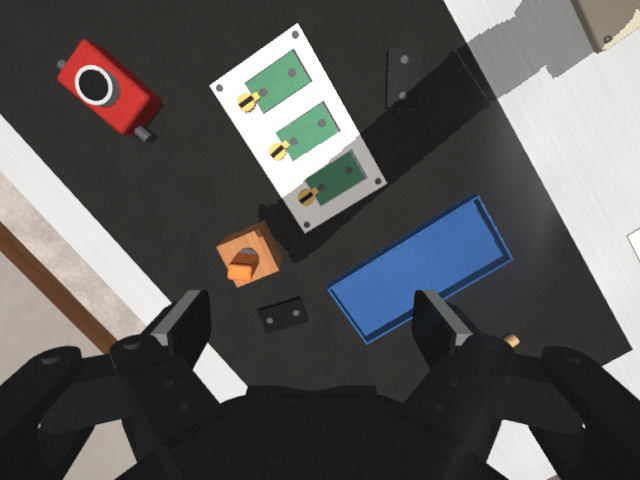

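The wrist view shows all three pads with their screws at (247,101), (279,150) and (307,197), and the driver at (240,268). I'll move above the driver, turn the jaws to its flats and look again from near.

Call:
servo_tool([
  [1,-0.01,0.01,0.02,0,0,10],
  [1,-0.02,0.02,0.04,0,0,20],
  [1,-0.03,0.03,0.06,0,0,30],
  [1,-0.04,0.04,0.08,0,0,40],
  [1,-0.05,0.05,0.1,0,0,50],
  [1,-0.06,0.06,0.12,0,0,60],
  [1,-0.07,0.07,0.14,0,0,70],
  [1,-0.08,0.08,0.16,0,0,80],
  [1,-0.094,0.09,0.16,0,0,90],
  [1,-0.094,0.09,0.16,0,0,95],
  [1,-0.094,0.09,0.16,0,0,95],
  [1,-0.094,0.09,0.16,0,0,95],
])

```text
clock: 4.65
position: [0.6962, 0.0503, 0.2414]
ee_rot: [0.909, 0.417, 0.0, -0.0]
ft_force: [-0.2, 0.8, 0.3]
grip_width: 1.0
```

Run:
```python
from h import *
o=monitor.get_obs();print(o['clock'],o['position'],o['joint_pos']);print(np.round(T_tool(),3))
im,d,K,W=shot('wrist'); cv2.imwrite('pics/w2.png',im); np.savez('w2.npz',im=im,d=d,K=K,W=W)
for t in ['screw_a','pad1_c','driver_grip']:
    for b in boxes('wrist',t,W): print(t,*b,px(b[1],K,W))
X=cloud(d,K,W);x,y,h=X[...,0],X[...,1],X[...,2]
def rect(m,n):
    P=X[m][:,:2].astype(np.float32); print(n,m.sum(),cv2.minAreaRect(P),np.round(np.nanmedian(X[m],0),4))
near=(abs(x-.69)<.05)&(abs(y-.05)<.05)
rect(near&(abs(h-.128)<.005),'top'); rect(near&(abs(h-.066)<.005),'block')
rect((abs(h-.034)<.006)&(x>.4)&(x<.66)&(y>-.2)&(y<.12),'fix')
```

```text
4.65 [0.69615402 0.05028264 0.2413914 ] [-0.54712969  0.55024326  0.64170264  1.25076793 -0.32155107  1.44090318
  0.92232322]
[[ 0.653  0.757  0.     0.696]
 [ 0.757 -0.653  0.     0.05 ]
 [ 0.    -0.    -1.     0.241]
 [ 0.     0.     0.     1.   ]]
screw_a 0.86 [0.5743 0.0351 0.0452] [217. 132.]
screw_a 0.68 [ 0.5709 -0.0459  0.0425] [158. 185.]
pad1_c 0.77 [ 0.5122 -0.1137  0.0316] [ 76. 183.]
pad1_c 0.17 [0.5205 0.0337 0.0385] [177.  88.]
driver_grip 0.95 [0.6936 0.0554 0.127 ] [314. 230.]
top 1065 ((0.6970515847206116, 0.051935531198978424), (0.02175062708556652, 0.031994905322790146), 49.29497528076172) [0.6963 0.0525 0.1283]
block 3843 ((0.6972830891609192, 0.0517176054418087), (0.07006997615098953, 0.07053695619106293), 77.29691314697266) [0.6888 0.0595 0.0667]
fix 35864 ((0.5539353489875793, -0.045942798256874084), (0.2512300908565521, 0.19824743270874023), 85.92649841308594) [ 0.5215 -0.0308  0.0347]
```

View pics/w2.png

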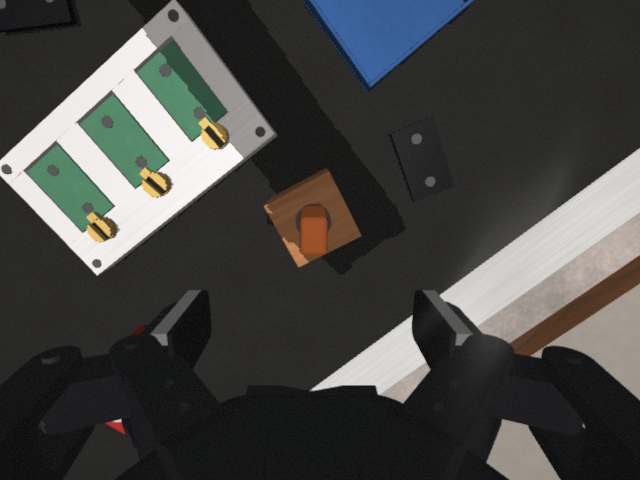

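The close view confirms the orange driver in its block at (314,230), with its flats lined up with the jaws. Depth gives the handle as 21.8 x 32.0 mm with its top at 0.128 m, which matches the description. I'll grasp it and lift a little, and work out the screws from this picture.

Call:
servo_tool([
  [1,0.002,0,0.05,0,0,0],
  [1,0.002,0,0.1,0,0,0],
  [1,0.002,0,0.14,0,0,0],
  [1,0.002,0,0.16,0,0,0],
  [1,0.002,0,0.16,0,0,0],
  [0,0.002,0,0.16,0,0,0],
  [0,0.002,0,0.16,0,0,0],
  [0,0.002,0,0.16,0,0,0],
  [0,0.002,0,0.16,0,0,0],
  [0,0.002,0,0.16,0,0,0],
  [0,0.002,0,0.16,0,0,0],
  [0,0.002,0,0.15,0,0,0],
  [0,0.002,0,0.13,0,0,0],
  [0,0.002,0,0.1,0,0,0],
  [0,0.002,0,0.075,0,0,0],
  [0,0.002,0,0.075,0,0,0],
], grip_force=80)

```text
clock: 6.85
position: [0.6989, 0.051, 0.1696]
ee_rot: [0.91, 0.415, 0.002, 0.001]
ft_force: [0.7, -0.3, -2.3]
grip_width: 0.251
```

```bash
cat >> h.py <<'E'
def screws(im,X,guess=None):
    x,y,h=X[...,0],X[...,1],X[...,2]; hsv=cv2.cvtColor(im,cv2.COLOR_BGR2HSV)
    m=((h>.0425)&(h<.052)&(x>.5)&(x<.64)&(y>-.2)&(y<.12)).astype(np.uint8)
    n,l,s,c=cv2.connectedComponentsWithStats(m); out=[]
    for i in range(1,n):
        if s[i,4]<80: continue
        mm=l==i; P=X[mm][:,:2].astype(np.float32); cc,r=cv2.minEnclosingCircle(P)
        hull=np.zeros_like(m); pts=np.argwhere(mm)[:,::-1].astype(np.int32); cv2.fillConvexPoly(hull,cv2.convexHull(pts),1)
        S=(hull>0)&(im.max(-1)<70); S&=~np.isnan(x)
        # back-project slot px at plane z=.047 unnecessary: use cloud xy
        a=np.nan
        if S.sum()>15:
            Q=X[S][:,:2]; w,v=np.linalg.eigh(np.cov(Q.T)); a=np.degrees(np.arctan2(v[1,1],v[0,1])); a=(a+40)%180-40
        out.append((np.round(cc,4),round(r,4),int(mm.sum()),int(S.sum()),round(float(a),1)))
    return out
E
python3 - <<'E'
from h import *
z=np.load('w2.npz'); X=cloud(z['d'],z['K'],z['W'])
for s in screws(z['im'],X): print(s)
im=z['im']; cv2.imwrite('pics/s2.png',cv2.resize(im[90:260,0:260],None,fx=3,fy=3,interpolation=cv2.INTER_CUBIC))
hsv=cv2.cvtColor(im,cv2.COLOR_BGR2HSV); g=(hsv[...,0]>60)&(hsv[...,0]<95)&(hsv[...,1]>80)
n,l,s,c=cv2.connectedComponentsWithStats(g.astype(np.uint8))
for i in range(1,n):
    if s[i,4]>500:
        P=X[l==i]; P=P[~np.isnan(P).any(1)]; print('pad',cv2.minAreaRect(P[:,:2].astype(np.float32)),np.median(P[:,2]))
x,y,h=X[...,0],X[...,1],X[...,2]
m=(abs(h-.034)<.006)&(x>.4)&(x<.63)&(y>-.2)&(y<.12)&(hsv[...,1]<40)&(hsv[...,2]>90)
P=X[m][:,:2].astype(np.float32); print('fix',cv2.minAreaRect(P))
o=monitor.get_obs();print(o['position'],o['grip_width'],o['ft_force'])
E
```

```text
(array([0.5752, 0.0314]), 0.0128, 425, 120, -0.5)
(array([ 0.5697, -0.0463]), 0.0131, 419, 79, 6.2)
(array([ 0.564 , -0.1245]), 0.0133, 424, 45, -3.9)
pad ((0.5241503715515137, 0.03367231413722038), (0.0473540835082531, 0.07836407423019409), 86.02900695800781) 0.03479079415576081
pad ((0.5186924934387207, -0.043815501034259796), (0.04789186641573906, 0.07830438017845154), 86.19112396240234) 0.034845834104295204
pad ((0.5130252242088318, -0.12173470109701157), (0.04855316877365112, 0.07859339565038681), 85.53685760498047) 0.03483465588048068
fix ((0.5283995270729065, -0.04412238299846649), (0.25127795338630676, 0.14686782658100128), 86.01055145263672)
[0.69888846 0.05101836 0.16959563] 0.25116360998692827 [ 0.69719363 -0.28734834 -2.32913188]
```

View pics/s2.png

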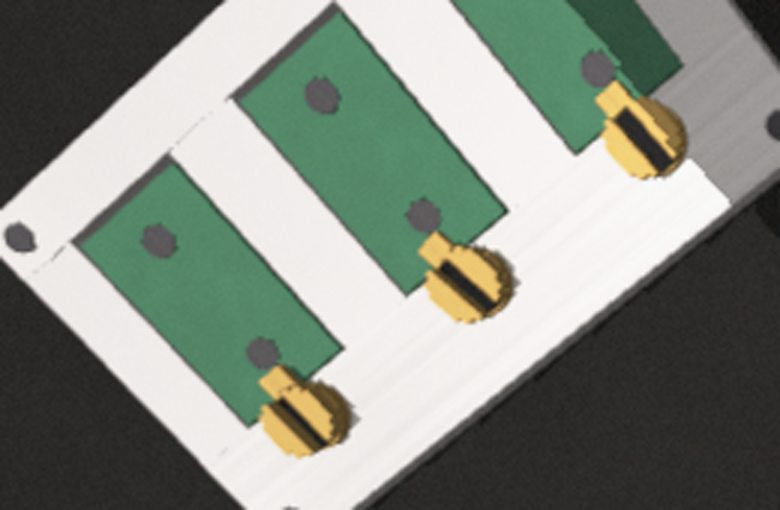

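The crop shows the slots at about (645,138) for c, (469,286) for b and (301,424) for a, each lying within 10° of fixture x. The pad and screw positions agree with the known geometry to about 1 mm: 78 mm spacing, 51 mm offset and yaw -4°.

Now I'll carry the driver above screw c with the blade at azimuth 0°.

Call:
servo_tool([
  [0,0,0,-0.005,0,0,5],
  [0,-0.004,-0.003,-0.01,0,0,15],
  [0,-0.012,-0.009,-0.01,0,0,25],
  [0,-0.02,-0.016,-0.01,0,0,35],
  [0,-0.028,-0.023,-0.01,0,0,45],
  [0,-0.036,-0.03,-0.01,0,0,55],
  [0,-0.044,-0.037,-0.01,0,0,65],
  [0,-0.052,-0.043,-0.01,0,0,75],
  [0,-0.06,-0.05,-0.01,0,0,85],
  [0,-0.068,-0.057,-0.01,0,0,95],
  [0,-0.076,-0.064,-0.01,0,0,105],
  [0,-0.084,-0.07,-0.01,0,0,115],
  [0,-0.092,-0.076,-0.01,0,0,125],
  [0,-0.096,-0.079,-0.01,0,0,134],
  [0,-0.096,-0.079,-0.01,0,0,139],
  [0,-0.096,-0.079,-0.01,0,0,139],
  [0,-0.096,-0.079,-0.01,0,0,139],
])

```text
clock: 8.98
position: [0.5749, 0.0305, 0.1761]
ee_rot: [0.708, -0.706, -0.0, 0.0]
ft_force: [0.1, -0.2, -1.7]
grip_width: 0.249
```

Run:
```python
from h import *
o=monitor.get_obs();print(o['clock'],o['position'],o['joint_pos'],o['grip_width']);print(np.round(T_tool(),3))
im,d,K,W=shot('wrist'); np.savez('w3.npz',im=im,d=d,K=K,W=W)
im2,d2,K2,W2=shot('side'); np.savez('s3.npz',im=im2,d=d2,K=K2,W=W2)
u,v=px([.575,.031,.09],K2,W2).astype(int); c=im2[v-70:v+70,u-70:u+70]
a=cv2.resize(im,(560,420)); b=cv2.resize(c,(420,420),interpolation=cv2.INTER_CUBIC)
cv2.imwrite('pics/w3.png',np.hstack([im[40:460,120:500],b]))
# shank/blade points from side cloud
X=cloud(d2,K2,W2); t=o['position']
m=(abs(X[...,0]-t[0])<.03)&(abs(X[...,1]-t[1])<.03)&(X[...,2]>.055)&(X[...,2]<.18)
for z in np.arange(.06,.18,.01):
    q=X[m&(abs(X[...,2]-z)<.005)]
    if len(q): print(round(z,3),len(q),np.round(q.mean(0),4),np.round(np.ptp(q,0),4))
```

```text
8.975 [0.5748899  0.03046921 0.17608807] [-1.06871349  0.52756529  1.24904881  1.71446805 -0.52091144  1.28601846
 -1.27348164] 0.24903599057631456
[[ 0.003 -1.    -0.     0.575]
 [-1.    -0.003  0.     0.03 ]
 [-0.     0.    -1.     0.176]
 [ 0.     0.     0.     1.   ]]
0.1 5 [0.5719 0.0299 0.1042] [0.0113 0.0011 0.0016]
0.11 22 [0.5727 0.0296 0.1098] [0.0142 0.0062 0.0092]
0.12 20 [0.5737 0.0276 0.1199] [0.0119 0.0068 0.0096]
0.13 16 [0.574  0.0269 0.13  ] [0.0094 0.0078 0.0091]
0.14 20 [0.5725 0.0266 0.1399] [0.0095 0.0073 0.0097]
0.15 13 [0.5735 0.0265 0.1488] [0.009  0.0043 0.0072]
0.16 30 [0.5718 0.0181 0.1638] [0.0284 0.011  0.0035]
0.17 52 [0.5724 0.0202 0.1691] [0.0304 0.0111 0.0093]
```

View pics/w3.png

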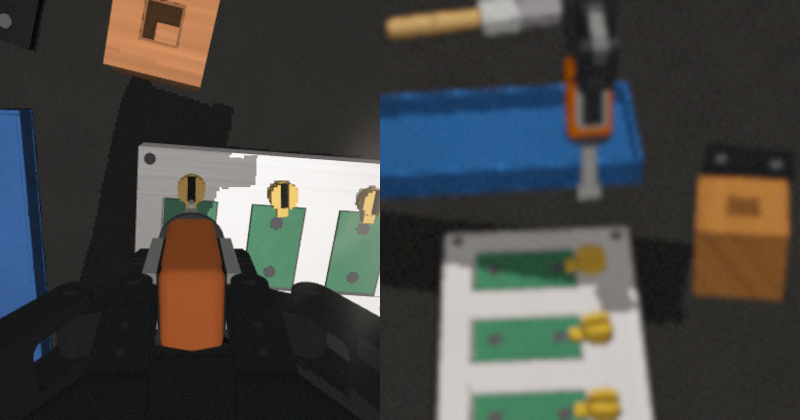

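The driver hangs straight, with its tip near z=0.103 over screw c, and the slot at (192,187) lies along tool y. I'll lower it into the slot.

Call:
servo_tool([
  [0,0,0,0.02,0,0,0],
  [0,0,0,0.04,0,0,0],
  [0,0,0,0.05,0,0,0],
  [0,0,0,0.055,0,0,0],
  [0,0,0,0.058,0,0,0],
  [0,0,0,0.06,0,0,0],
  [0,0,0,0.06,0,0,0],
  [0,0,0,0.06,0,0,0],
])

```text
clock: 10.07
position: [0.5752, 0.0305, 0.1165]
ee_rot: [0.708, -0.707, 0.0, -0.0]
ft_force: [-0.0, -0.5, -1.8]
grip_width: 0.251
```

Call:
servo_tool([
  [0,0,0,0,0,0,-8],
  [0,0,0,0,0,0,-16],
  [0,0,0,0,0,0,-24],
  [0,0,0,0,0,0,-32],
  [0,0,0,0,0,0,-40],
  [0,0,0,0,0,0,-48],
  [0,0,0,0,0,0,-56],
  [0,0,0,0,0,0,-64],
  [0,0,0,0,0,0,-72],
  [0,0,0,0,0,0,-80],
  [0,0,0,0,0,0,-88],
  [0,0,0,0,0,0,-94],
  [0,0,0,0,0,0,-98],
  [0,0,0,0,0,0,-101],
  [0,0,0,0,0,0,-103],
  [0,0,0,0,0,0,-103],
])

```text
clock: 12.08
position: [0.5755, 0.0302, 0.1165]
ee_rot: [0.994, 0.114, 0.001, 0.0]
ft_force: [2.6, -0.7, -3.4]
grip_width: 0.245
```

Run:
```python
from h import *
o=monitor.get_obs();print(o['clock'],o['position'],o['joint_pos'],o['ft_force'],o['torque']);print(np.round(T_tool(),3))
```

```text
12.075 [0.57545429 0.03017541 0.11653481] [-0.76732144  0.3943794   0.78225686  1.7667392  -0.30766305  1.10620969
  0.3438784 ] [ 2.62595    -0.68206299 -3.42535188] [-0.30829854 -0.86119576 -0.0405338 ]
[[ 0.974  0.226  0.001  0.575]
 [ 0.226 -0.974 -0.     0.03 ]
 [ 0.001  0.    -1.     0.117]
 [ 0.     0.     0.     1.   ]]
```

Call:
servo_tool([
  [0,0,0,0,0,0,-3],
  [0,0,0,0,0,0,-6],
  [0,0,0,0,0,0,-6],
])

```text
clock: 12.45
position: [0.5754, 0.0303, 0.1165]
ee_rot: [0.986, 0.165, 0.0, 0.0]
ft_force: [3.8, -2.1, -3.4]
grip_width: 0.246
```

Run:
```python
from h import *
o=monitor.get_obs();print(o['position'],o['ft_force'],o['torque'],R.from_quat(o['ee_rot']).as_euler('ZYX',degrees=True))
```

```text
[0.57544014 0.03026834 0.11651559] [ 3.77470692 -2.06832021 -3.4011064 ] [-0.36051838 -1.09227499 -0.10498836] [ 1.90090682e+01 -5.36905881e-02  1.79978094e+02]
```

The torque rose past the friction level, so screw c is at its stop. I'll ease back, lift and move over b.

Call:
servo_tool([
  [0,0,0,0,0,0,6],
  [0,0,0,0,0,0,12],
  [0,0,0,-0.02,0,0,16],
  [0,0,0,-0.04,0,0,26],
  [0,-0.004,0.008,-0.04,0,0,36],
  [0,-0.008,0.016,-0.04,0,0,46],
  [0,-0.012,0.026,-0.04,0,0,56],
  [0,-0.016,0.036,-0.04,0,0,66],
  [0,-0.02,0.046,-0.04,0,0,76],
  [0,-0.024,0.056,-0.04,0,0,86],
  [0,-0.028,0.066,-0.04,0,0,96],
  [0,-0.0304,0.0717,-0.04,0,0,106],
  [0,-0.0304,0.0717,-0.04,0,0,106],
  [0,-0.0304,0.0717,-0.04,0,0,106],
])

```text
clock: 14.2
position: [0.5696, -0.0466, 0.1562]
ee_rot: [0.727, -0.687, -0.0, 0.0]
ft_force: [-0.1, 0.7, -2.0]
grip_width: 0.244
```

Run:
```python
from h import *
o=monitor.get_obs();print(o['position'],o['joint_pos'],R.from_quat(o['ee_rot']).as_euler('ZYX',degrees=True))
im,d,K,W=shot('wrist'); cv2.imwrite('pics/w4.png',im[100:400,100:500])
np.savez('w4.npz',im=im,d=d,K=K,W=W)
for s in screws(im,cloud(d,K,W)): print(s)
```

```text
[ 0.56958648 -0.04662905  0.15617262] [-0.91030367  0.50588485  1.19116618  1.74731819 -0.49728989  1.23477074
 -1.10337221] [-8.67096631e+01  2.82067141e-02  1.79969509e+02]
(array([0.579 , 0.0304]), 0.0114, 320, 74, 93.9)
(array([ 0.5702, -0.0429]), 0.0105, 267, 79, 2.7)
(array([ 0.5704, -0.0515]), 0.011, 267, 59, 5.3)
(array([0.5718, 0.0305]), 0.0115, 307, 63, 89.2)
(array([ 0.5647, -0.1222]), 0.0118, 328, 103, -4.0)
(array([ 0.564 , -0.1294]), 0.0111, 300, 32, -2.8)
```

View pics/w4.png

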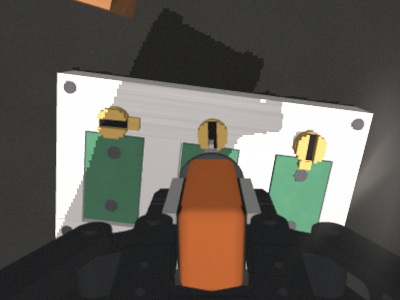

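The picture shows screw c's dog now lying towards -y with its slot across, at (113,123). Slots b (212,134) and a (312,148) are still closed. I'll insert into b and turn.

Call:
servo_tool([
  [0,0,0,0.02,0,0,0],
  [0,0,0,0.033,0,0,0],
  [0,0,0,0.038,0,0,0],
  [0,0,0,0.04,0,0,0],
  [0,0,0,0.04,0,0,0],
  [0,0,0,0.04,0,0,-8],
  [0,0,0,0.04,0,0,-16],
  [0,0,0,0.04,0,0,-24],
  [0,0,0,0.04,0,0,-32],
  [0,0,0,0.04,0,0,-40],
  [0,0,0,0.04,0,0,-48],
  [0,0,0,0.04,0,0,-56],
  [0,0,0,0.04,0,0,-64],
  [0,0,0,0.04,0,0,-72],
  [0,0,0,0.04,0,0,-80],
  [0,0,0,0.04,0,0,-88],
  [0,0,0,0.04,0,0,-95],
  [0,0,0,0.04,0,0,-101],
  [0,0,0,0.04,0,0,-106],
  [0,0,0,0.04,0,0,-106],
])

```text
clock: 16.75
position: [0.5702, -0.0475, 0.1168]
ee_rot: [0.986, 0.165, 0.001, 0.0]
ft_force: [1.5, -0.2, -1.5]
grip_width: 0.247
```

Run:
```python
from h import *
o=monitor.get_obs();print(o['position'],o['ft_force'],o['torque'],R.from_quat(o['ee_rot']).as_euler('ZYX',degrees=True))
```

```text
[ 0.57017666 -0.04746141  0.1167525 ] [ 1.49513914 -0.22877606 -1.48859594] [ 0.02878333 -0.41233054 -0.1449583 ] [ 1.90260261e+01 -7.07312124e-02  1.79985628e+02]
```

Call:
servo_tool([
  [0,0,0,0,0,0,6],
  [0,0,0,0,0,0,12],
  [0,0,0,-0.02,0,0,17],
  [0,0,0,-0.04,0,0,27],
  [0,-0.004,0.008,-0.04,0,0,37],
  [0,-0.008,0.016,-0.04,0,0,47],
  [0,-0.012,0.026,-0.04,0,0,57],
  [0,-0.016,0.036,-0.04,0,0,67],
  [0,-0.02,0.046,-0.04,0,0,77],
  [0,-0.024,0.056,-0.04,0,0,87],
  [0,-0.028,0.066,-0.04,0,0,97],
  [0,-0.0308,0.0728,-0.04,0,0,107],
  [0,-0.0308,0.0728,-0.04,0,0,111],
  [0,-0.0308,0.0728,-0.04,0,0,111],
  [0,-0.0308,0.0728,-0.04,0,0,111],
])

```text
clock: 18.62
position: [0.5645, -0.1259, 0.1564]
ee_rot: [-0.696, 0.718, -0.0, 0.0]
ft_force: [0.2, 0.1, -1.4]
grip_width: 0.25
```

Run:
```python
from h import *
o=monitor.get_obs();print(o['position'],o['joint_pos'],o['torque'],R.from_quat(o['ee_rot']).as_euler('ZYX',degrees=True))
```

```text
[ 0.56449812 -0.12591204  0.15638079] [-0.7501363   0.51489588  1.17218951  1.72930769 -0.50095166  1.23854468
 -1.05650348] [-0.02076963 -0.06400308 -0.02450553] [-9.18548889e+01  7.89685473e-03 -1.79991959e+02]
```

Call:
servo_tool([
  [0,0,0,0.02,0,0,0],
  [0,0,0,0.033,0,0,0],
  [0,0,0,0.038,0,0,0],
  [0,0,0,0.04,0,0,0],
  [0,0,0,0.04,0,0,0],
  [0,0,0,0.04,0,0,-8],
  [0,0,0,0.04,0,0,-16],
  [0,0,0,0.04,0,0,-24],
  [0,0,0,0.04,0,0,-32],
  [0,0,0,0.04,0,0,-40],
  [0,0,0,0.04,0,0,-48],
  [0,0,0,0.04,0,0,-56],
  [0,0,0,0.04,0,0,-64],
  [0,0,0,0.04,0,0,-72],
  [0,0,0,0.04,0,0,-80],
  [0,0,0,0.04,0,0,-88],
  [0,0,0,0.04,0,0,-96],
  [0,0,0,0.04,0,0,-104],
  [0,0,0,0.04,0,0,-111],
  [0,0,0,0.04,0,0,-111],
])

```text
clock: 21.12
position: [0.5647, -0.126, 0.1166]
ee_rot: [0.986, 0.165, 0.0, -0.0]
ft_force: [0.4, 2.4, -2.8]
grip_width: 0.245
```

Run:
```python
from h import *
o=monitor.get_obs();print(o['position'],o['ft_force'],o['torque'],R.from_quat(o['ee_rot']).as_euler('ZYX',degrees=True))
```

```text
[ 0.56467496 -0.12595091  0.11655501] [ 0.37250273  2.38450368 -2.8090754 ] [ 0.4656938  -0.31167807 -0.09374078] [ 1.90239843e+01 -5.58743896e-02 -1.79979004e+02]
```

The torque says a is at its stop too. I'll lift and carry the driver back over the block.

Call:
servo_tool([
  [0,0,0,0,0,0,6],
  [0,0,0,0,0,0,12],
  [0,0,0,-0.02,0,0,12],
  [0,0,0,-0.05,0,0,12],
  [0,0.02,-0.014,-0.065,0,0,10],
  [0,0.055,-0.038,-0.065,0,0,5],
  [0,0.09,-0.062,-0.065,0,0,0],
  [0,0.125,-0.085,-0.065,0,0,0],
  [0,0.155,-0.106,-0.065,0,0,0],
  [0,0.1834,-0.1246,-0.065,0,0,0],
  [0,0.1834,-0.1246,-0.065,0,0,0],
  [0,0.1834,-0.1246,-0.065,0,0,0],
])

```text
clock: 22.62
position: [0.697, 0.0505, 0.1824]
ee_rot: [0.986, 0.166, 0.0, 0.001]
ft_force: [1.0, -1.2, -1.6]
grip_width: 0.245
```

Run:
```python
from h import *
o=monitor.get_obs();print(o['position'],o['joint_pos'],o['ft_force'],R.from_quat(o['ee_rot']).as_euler('ZYX',degrees=True))
im,d,K,W=shot('wrist'); cv2.imwrite('pics/w5.png',im[0:400,0:560])
for s in screws(im,cloud(d,K,W)): print(s)
im,d,K,W=shot('side');X=cloud(d,K,W); t=o['position']
m=(abs(X[...,0]-t[0])<.02)&(abs(X[...,1]-t[1])<.02)
for z in np.arange(.10,.16,.01):
    q=X[m&(abs(X[...,2]-z)<.005)]
    if len(q): print(round(z,3),len(q),np.round(q.mean(0),4),np.round(np.ptp(q,0),4))
```

```text
[0.69697094 0.05050209 0.18235974] [-0.5583602   0.58580719  0.64205408  1.3321744  -0.34654153  1.33459409
  0.41561865] [ 0.96959249 -1.15427702 -1.64476439] [ 1.90625554e+01 -1.97714073e-02  1.79937550e+02]
(array([0.5754, 0.0312]), 0.013, 575, 142, 86.5)
(array([ 0.5698, -0.0467]), 0.0132, 506, 114, 86.4)
(array([ 0.5646, -0.1238]), 0.0131, 311, 99, 64.6)
0.11 11 [0.6954 0.0475 0.1119] [0.0072 0.0131 0.0053]
0.12 16 [0.6953 0.0456 0.1206] [0.0092 0.0112 0.0087]
0.13 18 [0.6938 0.0465 0.1299] [0.0091 0.0075 0.0092]
0.14 17 [0.695  0.0467 0.1398] [0.0101 0.0072 0.0087]
0.15 17 [0.695  0.0463 0.1501] [0.0093 0.0092 0.0089]
```

View pics/w5.png

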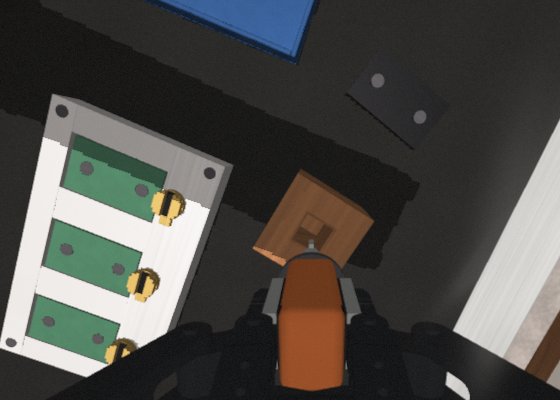

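All three dogs lie clear towards -y: c (166,206), b (143,284) and a (121,353). I'll lower the driver into its hole, which shows at (312,230).

Call:
servo_tool([
  [0,0,-0.001,0.02,0,0,0],
  [0,0,-0.001,0.045,0,0,0],
  [0,0,-0.001,0.07,0,0,0],
  [0,0,-0.001,0.09,0,0,0],
  [0,0,-0.001,0.097,0,0,0],
  [0,0,-0.001,0.1,0,0,0],
  [0,0,-0.001,0.1,0,0,0],
  [0,0,-0.001,0.1,0,0,0],
])

```text
clock: 23.72
position: [0.6973, 0.0524, 0.0821]
ee_rot: [0.986, 0.166, 0.001, 0.0]
ft_force: [-0.6, -0.7, 1.6]
grip_width: 0.251
```

The driver is resting on its collar. I'll release it, rise, and move above nest c with the fingers shut and the jaws along fixture y.

Call:
servo_tool([
  [0.6,0,0,0,0,0,0],
  [0.6,0,0,0,0,0,0],
  [0.6,0,0,0,0,0,0],
  [0.6,0,0,0,0,0,0],
  [0.6,0,0,-0.04,0,0,0],
  [0.6,0,0,-0.09,0,0,0],
  [0.6,0,0,-0.13,0,0,-5],
  [0,-0.03,-0.01,-0.13,0,0,-15],
  [0,-0.065,-0.018,-0.13,0,0,-25],
  [0,-0.1,-0.027,-0.13,0,0,-35],
  [0,-0.135,-0.036,-0.13,0,0,-45],
  [0,-0.165,-0.043,-0.13,0,0,-55],
  [0,-0.1957,-0.0506,-0.13,0,0,-65],
  [0,-0.1957,-0.0506,-0.13,0,0,-67],
  [0,-0.1957,-0.0506,-0.13,0,0,-67],
  [0,-0.1957,-0.0506,-0.13,0,0,-67],
])

```text
clock: 25.72
position: [0.4958, 0.0364, 0.2112]
ee_rot: [0.731, 0.682, -0.0, 0.0]
ft_force: [0.1, 0.1, -0.7]
grip_width: 0.0
```

```bash
cat >> h.py <<'E'
FX=np.array([np.cos(np.radians(-4)),np.sin(np.radians(-4)),0]); FY=np.array([-FX[1],FX[0],0])
NEST=dict(a=np.array([.5133,-.1219,.034]),b=np.array([.5188,-.0437,.034]),c=np.array([.5243,.0340,.034]))
def go(target,o=None):  # tool-frame shift from measured pose to world target
    o=o or monitor.get_obs(); T=T_tool(o); return np.round(T[:3,:3].T@(np.array(target)-T[:3,3]),4)
def stat():
    o=monitor.get_obs(); print('t',round(float(o['clock']),2),'p',np.round(o['position'],4),'az',np.round(R.from_quat(o['ee_rot']).as_euler('ZYX',degrees=True),2),'f',np.round(o['ft_force'],1),'g',round(float(o['grip_width']),3)); print('q',np.round(o['joint_pos'],2)); return o
E
python3 - <<'E'
from h import *
stat(); print('to press hover',go(NEST['c']-.0285*FX+[0,0,.02]))
im,d,K,W=shot('side'); cv2.imwrite('pics/s6.png',cv2.resize(im[200:420,230:470],None,fx=2.5,fy=2.5))
im,d,K,W=shot('wrist'); cv2.imwrite('pics/w6.png',im); np.savez('w6.npz',im=im,d=d,K=K,W=W)
X=cloud(d,K,W); x,y,h=X[...,0],X[...,1],X[...,2]
m=(abs(x-.697)<.05)&(abs(y-.052)<.05)&(abs(h-.128)<.006); P=X[m][:,:2].astype(np.float32); print(len(P),cv2.minAreaRect(P) if len(P)>5 else '', np.median(h[m]) )
for s in screws(im,X): print(s)
E
```

```text
t 25.73 p [0.4958 0.0364 0.2112] az [8.5980e+01 2.0000e-02 1.7999e+02] f [ 0.1  0.1 -0.7] g 0.0
q [-0.65  0.05  0.5   1.84 -0.02  1.25  1.36]
to press hover [-4.000e-04  1.000e-04  1.572e-01]
0  nan
(array([ 0.5605, -0.1244]), 0.0117, 195, 11, nan)
(array([ 0.5641, -0.0459]), 0.011, 189, 0, nan)
(array([ 0.568, -0.124]), 0.0112, 199, 45, 92.0)
(array([ 0.5731, -0.0462]), 0.0107, 188, 48, 87.2)
  return _methods._mean(a, axis=axis, dtype=dtype,
  ret = ret.dtype.type(ret / rcount)
```

View pics/s6.png

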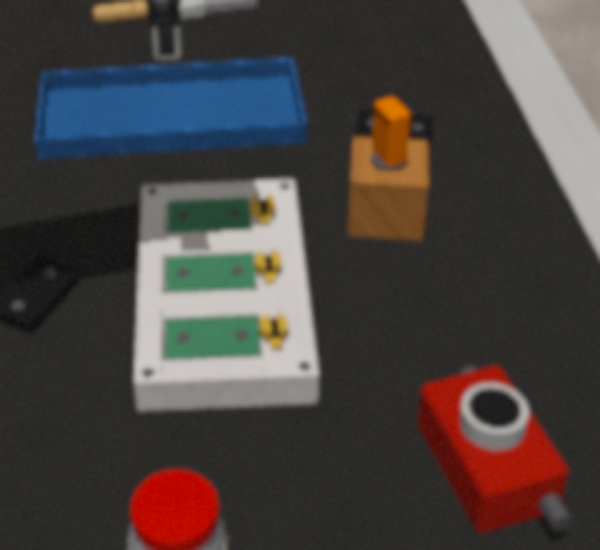

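The driver stands upright in its block, seated on its collar, and all three dogs point to -y. Now I'll press pad c.

Call:
servo_tool([
  [0,0,0,0.06,0,0,0],
  [0,0,0,0.12,0,0,0],
  [0,0,0,0.16,0,0,0],
  [0,0,0,0.173,0,0,0],
  [0,0,0,0.177,0,0,0],
  [0,0,0,0.179,0,0,0],
  [0,0,0,0.181,0,0,0],
  [0,0,0,0.182,0,0,0],
  [0,0,0,0.182,0,0,0],
])

```text
clock: 26.95
position: [0.4953, 0.0364, 0.0296]
ee_rot: [0.731, 0.682, 0.0, 0.0]
ft_force: [0.1, -0.3, 0.1]
grip_width: 0.001
```

Call:
servo_tool([
  [0,0,0,0.001,0,0,0],
  [0,0,0,0.002,0,0,0],
  [0,0,0,0.003,0,0,0],
  [0,0,0,0.003,0,0,0],
])

```text
clock: 27.45
position: [0.4953, 0.0364, 0.0267]
ee_rot: [0.731, 0.682, 0.0, -0.0]
ft_force: [-3.3, 0.5, 8.9]
grip_width: -0.005
```

```bash
cat >> h.py <<'E'
def prof(n):  # height profile along fixture x over a nest, from side camera
    im,d,K,W=shot('side'); X=cloud(d,K,W); r=(X-NEST[n]); fx=r@FX; fy=r@FY
    print('prof',n,[(s,round(float(np.nanmedian(r[...,2][(abs(fx-s/1000)<.003)&(abs(fy)<.02)]))*1000,1)) for s in (-35,-20,-10,0,10,20,25,30)])
E
python3 - <<'E'
from h import *
stat(); prof('c')
E
```

```text
t 27.45 p [0.4953 0.0364 0.0267] az [ 8.607e+01 -3.000e-02  1.800e+02] f [-3.3  0.5  8.9] g -0.005
q [-0.59  0.3   0.48  2.03 -0.18  0.86  1.49]
prof c [(-35, 26.1), (-20, 64.0), (-10, 1.7), (0, 148.1), (10, 215.3), (20, 11.7), (25, 13.6), (30, 13.6)]
```

Pad c is tipped: its +x end reads 13.6 mm above the fixture top, as described. I'll rise, open and tilt 22° to match the pad.

Call:
servo_tool([
  [0,0,0,-0.03,0,0,0],
  [0.75,0,0,-0.08,0,0,0],
  [0.75,0,0.02,-0.08,-8,0,0],
  [0.75,0,0.036,-0.07,-16,0,0],
  [0.75,0,0.036,-0.058,-22,0,0],
  [0.75,0,0.036,-0.058,-22,0,0],
  [0.75,0,0.036,-0.058,-22,0,0],
])

```text
clock: 28.38
position: [0.5319, 0.034, 0.0852]
ee_rot: [0.718, 0.67, 0.13, 0.139]
ft_force: [1.2, 0.1, 0.2]
grip_width: 0.747
```

Run:
```python
from h import *
stat(); print(np.round(T_tool(),3)); print(go(NEST['c']+.0262*FX+[0,0,.0042])); prof('c')
im,d,K,W=shot('wrist'); cv2.imwrite('pics/w7.png',im[0:420,60:580])
```

```text
t 28.38 p [0.5319 0.034  0.0852] az [ 8.6070e+01 -2.0000e-02  1.5804e+02] f [1.2 0.1 0.2] g 0.747
q [-0.71  0.02  0.5   2.22  0.18  0.54  1.16]
[[ 0.069  0.925  0.373  0.532]
 [ 0.998 -0.064 -0.025  0.034]
 [ 0.     0.374 -0.927  0.085]
 [ 0.     0.     0.     1.   ]]
[-0.0006 -0.0003  0.0505]
prof c [(-35, 255.4), (-20, 158.1), (-10, 141.9), (0, 3.1), (10, 8.1), (20, 11.3), (25, 13.8), (30, 14.3)]
```

View pics/w7.png

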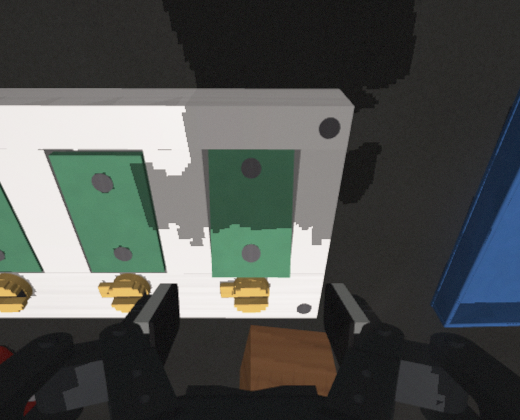

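Pad c (251,213) sits between the open fingers. I'll descend along the pad normal, close and lift.

Call:
servo_tool([
  [0.75,-0.0006,0,0.025,0,0,0],
  [0.75,-0.0006,0,0.043,0,0,0],
  [0.75,-0.0006,0,0.0505,0,0,0],
  [0.75,-0.0006,0,0.0505,0,0,0],
  [0.3,-0.0006,0,0.0505,0,0,0],
  [0.3,-0.0006,0,0.0505,0,0,0],
  [0.3,-0.0006,0,0.0505,0,0,0],
  [0.3,-0.0006,0,0.0505,0,0,0],
  [0.3,-0.0006,0,0.0505,0,0,0],
], grip_force=60)

```text
clock: 29.6
position: [0.5506, 0.0321, 0.0381]
ee_rot: [0.717, 0.67, 0.131, 0.14]
ft_force: [0.4, -0.3, 4.6]
grip_width: 0.511
```

Run:
```python
from h import *
stat()
z=np.load('top0.npz')
im,d,K,W=shot('top'); X=cloud(d,K,W); x,y,h=X[...,0],X[...,1],X[...,2]
hsv=cv2.cvtColor(im,cv2.COLOR_BGR2HSV); m=(hsv[...,0]>100)&(hsv[...,0]<125)&(hsv[...,1]>120)&(y>.12)&(y<.42)&(h<.04)&(x>.3)&(x<.75)
P=X[m][:,:2].astype(np.float32); print('tray',len(P),cv2.minAreaRect(P))
print('floor',np.nanmedian(h[m]))
```

```text
t 29.6 p [0.5506 0.0321 0.0381] az [ 8.6080e+01 -3.0000e-02  1.5792e+02] f [ 0.4 -0.3  4.6] g 0.511
q [-0.67  0.17  0.5   2.21  0.04  0.41  1.27]
tray 8164 ((0.500644862651825, 0.24571076035499573), (0.1343654990196228, 0.28953590989112854), 87.98435974121094)
floor 0.00474703940551191
```

Call:
servo_tool([
  [0.3,0,0.008,-0.019,0,0,0],
  [0.3,0,0.019,-0.046,0,0,0],
  [0.3,0,0.034,-0.083,0,0,0],
  [0.3,0,0.045,-0.112,0,0,0],
  [0.3,0,0.045,-0.112,8,0,0],
  [0.3,0,0.045,-0.112,16,0,0],
  [0.3,0,0.045,-0.112,22,0,0],
  [0.3,0,0.045,-0.112,22,0,0],
])

```text
clock: 30.65
position: [0.5501, 0.0317, 0.157]
ee_rot: [0.731, 0.682, -0.001, 0.0]
ft_force: [0.3, 0.4, -1.7]
grip_width: 0.512
```

```bash
cat >> h.py <<'E'
def held(tag):
    o=stat(); im,d,K,W=shot('wrist'); b=im[150:430,120:520]
    im2,d2,K2,W2=shot('side'); u,v=px(o['position'],K2,W2).astype(int); c=cv2.resize(im2[v-60:v+60,u-60:u+60],(280,280),interpolation=cv2.INTER_CUBIC)
    cv2.imwrite(f'pics/{tag}.png',np.hstack([b,c]))
    for cam,(i,dd,k,w) in dict(w=(im,d,K,W),s=(im2,d2,K2,W2)).items():
        X=cloud(dd,k,w); hs=cv2.cvtColor(i,cv2.COLOR_BGR2HSV); g=(hs[...,0]>60)&(hs[...,0]<95)&(hs[...,1]>80)&(X[...,2]>o['position'][2]-.04)&(np.linalg.norm(X-o['position'],axis=-1)<.1)
        P=X[g]; 
        if len(P)>20:
            A=np.c_[P[:,:2]-P[:,:2].mean(0),np.ones(len(P))]; s=np.linalg.lstsq(A,P[:,2],rcond=None)[0]
            print(cam,len(P),'green c',np.round(P.mean(0),4),'slope deg x,y',np.round(np.degrees(np.arctan(s[:2])),1),'tool-frame range',np.round((P-o['position'])@T_tool(o)[:3,:3],3).min(0),np.round((P-o['position'])@T_tool(o)[:3,:3],3).max(0))
E
python3 - <<'E'
from h import *
held('w8')
E
```

```text
t 30.65 p [0.5501 0.0317 0.157 ] az [ 8.6050e+01  1.3000e-01 -1.7991e+02] f [ 0.3  0.4 -1.7] g 0.512
q [-0.66  0.25  0.6   1.78 -0.15  1.16  1.49]
w 18461 green c [0.5162 0.0345 0.1643] slope deg x,y [ 1.2 -0.3] tool-frame range [-0.058 -0.07  -0.098] [ 0.058  0.01  -0.004]
s 301 green c [0.5089 0.0292 0.1646] slope deg x,y [0.1 1.1] tool-frame range [-0.027 -0.07  -0.012] [ 0.019 -0.015 -0.002]
```

View pics/w8.png

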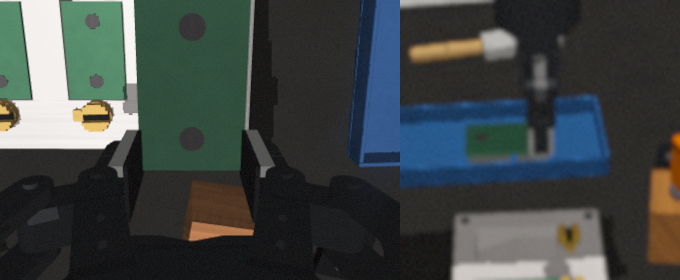

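Pad c is held level (about 1° slope), with its centre 30 mm behind the TCP and its top 7.5 mm above it. I'll hover over the far end of the tray and check the tray again there.

Call:
servo_tool([
  [0.3,0.04,0.01,0,0,0,0],
  [0.3,0.09,0.022,0,0,0,0],
  [0.3,0.14,0.035,0,0,0,0],
  [0.3,0.185,0.046,0,0,0,-2],
  [0.3,0.2137,0.0532,0.02,0,0,-2],
  [0.3,0.2137,0.0532,0.06,0,0,-2],
  [0.3,0.2137,0.0532,0.087,0,0,-2],
  [0.3,0.2137,0.0532,0.087,0,0,-2],
])

```text
clock: 31.75
position: [0.6153, 0.2412, 0.0695]
ee_rot: [0.719, 0.695, -0.001, -0.0]
ft_force: [0.2, 0.1, -0.7]
grip_width: 0.508
```

```bash
cat >> h.py <<'E'
def tray(cam):
    im,d,K,W=shot(cam); X=cloud(d,K,W); x,y,h=X[...,0],X[...,1],X[...,2]
    hsv=cv2.cvtColor(im,cv2.COLOR_BGR2HSV); b=(hsv[...,0]>100)&(hsv[...,0]<125)&(hsv[...,1]>120)&(y>.1)&(y<.45)&(x>.3)&(x<.75)
    for n,m in dict(all=b&(h<.035),rim=b&(h>.016)&(h<.035),floor=b&(h<.010)&(h>.001)).items():
        P=X[m][:,:2].astype(np.float32)
        if len(P)>10: c,s,a=cv2.minAreaRect(P); print(cam,n,len(P),np.round(c,4),np.round(s,3),round(a,1))
E
python3 - <<'E'
from h import *
stat(); tray('wrist'); tray('top')
E
```

```text
t 31.75 p [0.6153 0.2412 0.0695] az [ 8.8090e+01  8.0000e-02 -1.7985e+02] f [ 0.2  0.1 -0.7] g 0.508
q [-0.79  0.57  0.47  1.55 -0.28  1.09  1.29]
wrist all 39052 [0.5617 0.2403] [0.141 0.182] 88.4
wrist rim 5852 [0.5582 0.2415] [0.127 0.165] 87.9
wrist floor 31303 [0.5617 0.2405] [0.141 0.182] 88.3
top all 3163 [0.4995 0.2145] [0.073 0.289] 88.3
top rim 357 [0.4981 0.188 ] [0.033 0.28 ] 84.3
top floor 2628 [0.4994 0.2145] [0.073 0.289] 88.3
```

The tray is where it was. I'll lower, release and rise.

Call:
servo_tool([
  [0.3,0,0,0.03,0,0,0],
  [0.3,0,0,0.05,0,0,0],
  [0.3,0,0,0.056,0,0,0],
  [0.3,0,0,0.0585,0,0,0],
  [0.3,0,0,0.0585,0,0,0],
  [0.65,0,0,0.0585,0,0,0],
  [0.65,0,0,0.0585,0,0,0],
  [0.65,0,0,0.0585,0,0,0],
  [0.65,0,0,0.0585,0,0,0],
  [0.65,0,0,0.04,0,0,0],
  [0.65,0,0,0,0,0,0],
  [0.65,0,0,-0.05,0,0,0],
  [0.65,0,0,-0.09,0,0,0],
  [0.65,0,0,-0.09,0,0,0],
])

```text
clock: 33.6
position: [0.6195, 0.242, 0.1666]
ee_rot: [0.719, 0.695, 0.004, 0.001]
ft_force: [0.8, 0.0, 0.1]
grip_width: 0.652
```

```bash
cat >> h.py <<'E'
def trayview(tag):
    im,d,K,W=shot('wrist'); cv2.imwrite(f'pics/{tag}.png',im[:,:]); X=cloud(d,K,W)
    hs=cv2.cvtColor(im,cv2.COLOR_BGR2HSV); g=(hs[...,0]>60)&(hs[...,0]<98)&(hs[...,1]>60)&(X[...,1]>.12)
    n,l,s,c=cv2.connectedComponentsWithStats(g.astype(np.uint8))
    for i in range(1,n):
        if s[i,4]>300:
            P=X[(l==i)]; P=P[~np.isnan(P).any(1)]; a=cv2.minAreaRect(P[:,:2].astype(np.float32)); print('pad in tray',np.round(a[0],4),np.round(a[1],3),round(a[2],1),'z',np.round(np.percentile(P[:,2],[5,50,95]),4))
E
python3 - <<'E'
from h import *
stat(); trayview('t1'); tray('wrist')
print(go(NEST['b']-.0285*FX+[0,0,.02]))
E
```

```text
t 33.6 p [0.6195 0.242  0.1666] az [ 88.06  -0.22 179.63] f [0.8 0.  0.1] g 0.652
q [-0.81  0.48  0.51  1.46 -0.24  1.25  1.26]
pad in tray [0.5865 0.2427] [0.047 0.078] 87.9 z [0.0175 0.0187 0.0199]
wrist all 35213 [0.544  0.2392] [0.132 0.21 ] 88.0
wrist rim 4645 [0.5428 0.2422] [0.126 0.196] 88.0
wrist floor 29591 [0.5441 0.2383] [0.131 0.21 ] 88.2
[-0.2876 -0.1177  0.1078]
```

Pad c lies flat on the tray floor: its top is at 0.0187 m (expected 0.018) and its outline is 47x78 mm. Next I'll press pad b.

Call:
servo_tool([
  [0,-0.04,-0.016,0,0,0,0],
  [0,-0.09,-0.037,0,0,0,1],
  [0,-0.14,-0.057,0,0,0,2],
  [0,-0.19,-0.078,0,0,0,2],
  [0,-0.24,-0.099,0,0,0,2],
  [0,-0.275,-0.113,0.02,0,0,2],
  [0,-0.2875,-0.118,0.06,0,0,2],
  [0,-0.2875,-0.118,0.1,0,0,2],
  [0,-0.2875,-0.118,0.115,0,0,2],
  [0,-0.2875,-0.118,0.122,0,0,2],
  [0,-0.2875,-0.118,0.126,0,0,2],
  [0,-0.2875,-0.118,0.129,0,0,2],
  [0,-0.2875,-0.118,0.132,0,0,2],
  [0,-0.2875,-0.118,0.1335,0,0,2],
  [0,-0.2875,-0.118,0.1335,0,0,2],
])

```text
clock: 35.58
position: [0.4899, -0.0418, 0.0277]
ee_rot: [0.731, 0.682, 0.0, -0.0]
ft_force: [0.1, 0.2, 1.3]
grip_width: -0.0
```

Run:
```python
from h import *
o=stat(); r=o['position']-NEST['b']; print('nest frame',r@FX,r@FY); prof('b')
```

```text
t 35.58 p [ 0.4899 -0.0418  0.0277] az [ 8.608e+01 -1.000e-02  1.800e+02] f [0.1 0.2 1.3] g -0.0
q [-0.56  0.31  0.63  2.04 -0.24  0.86  1.7 ]
nest frame -0.029013828892765374 -7.823156615717475e-05
prof b [(-35, 383.6), (-20, 67.0), (-10, 377.4), (0, 164.9), (10, 247.8), (20, 12.0), (25, 13.8), (30, 13.2)]
```

Call:
servo_tool([
  [0,0,0,-0.03,0,0,0],
  [0.75,0,0,-0.08,0,0,0],
  [0.75,0,0.02,-0.08,-8,0,0],
  [0.75,0,0.036,-0.07,-16,0,0],
  [0.75,0,0.036,-0.057,-22,0,0],
  [0.75,0,0.036,-0.057,-22,0,0],
  [0.75,0,0.045,-0.0345,-22,0,0],
  [0.75,0,0.052,-0.017,-22,0,0],
  [0.75,0,0.0547,-0.0105,-22,0,0],
  [0.75,0,0.0547,-0.0105,-22,0,0],
  [0.3,0,0.0547,-0.0105,-22,0,0],
  [0.3,0,0.0547,-0.0105,-22,0,0],
  [0.3,0,0.0547,-0.0105,-22,0,0],
  [0.3,0,0.0547,-0.0105,-22,0,0],
  [0.3,0,0.0547,-0.0105,-22,0,0],
], grip_force=60)

```text
clock: 37.5
position: [0.5451, -0.0455, 0.0388]
ee_rot: [0.717, 0.67, 0.131, 0.14]
ft_force: [1.3, -1.1, 6.0]
grip_width: 0.509
```

Call:
servo_tool([
  [0.3,0,0.008,-0.019,0,0,0],
  [0.3,0,0.019,-0.046,0,0,0],
  [0.3,0,0.034,-0.083,0,0,0],
  [0.3,0,0.045,-0.112,0,0,0],
  [0.3,0,0.045,-0.112,8,0,0],
  [0.3,0,0.045,-0.112,16,0,0],
  [0.3,0,0.045,-0.112,22,0,0],
  [0.3,0,0.045,-0.112,22,0,0],
])

```text
clock: 38.5
position: [0.5443, -0.0456, 0.1574]
ee_rot: [0.731, 0.683, -0.002, 0.0]
ft_force: [-0.5, -0.3, -3.2]
grip_width: 0.51
```

Run:
```python
from h import *
held('w9'); tray('top')
```

```text
t 38.5 p [ 0.5443 -0.0456  0.1574] az [ 8.6090e+01  1.7000e-01 -1.7985e+02] f [-0.5 -0.3 -3.2] g 0.51
q [-0.69  0.27  0.8   1.8  -0.2   1.16  1.68]
w 18331 green c [ 0.5102 -0.0429  0.1639] slope deg x,y [ 1.7 -1.3] tool-frame range [-0.058 -0.07  -0.097] [ 0.051  0.009 -0.003]
s 409 green c [ 0.5031 -0.0478  0.1659] slope deg x,y [ 15.6 -10.2] tool-frame range [-0.055 -0.071 -0.089] [0.022 0.015 0.001]
top all 7339 [0.5007 0.2456] [0.133 0.29 ] 88.0
top rim 967 [0.4998 0.2429] [0.127 0.28 ] 88.1
top floor 5897 [0.5003 0.2453] [0.133 0.289] 88.2
```

Pad b is held in the same way and the tray hasn't moved. I'll place it in the middle of the tray.

Call:
servo_tool([
  [0.3,0.04,-0.005,0,0,0,0],
  [0.3,0.09,-0.011,0,0,0,0],
  [0.3,0.14,-0.018,0,0,0,0],
  [0.3,0.19,-0.024,0,0,0,-2],
  [0.3,0.24,-0.03,0,0,0,-2],
  [0.3,0.275,-0.035,0.02,0,0,-2],
  [0.3,0.2885,-0.0363,0.06,0,0,-2],
  [0.3,0.2885,-0.0363,0.087,0,0,-2],
  [0.3,0.2885,-0.0363,0.087,0,0,-2],
  [0.3,0.2885,-0.0363,0.087,0,0,-2],
])

```text
clock: 39.9
position: [0.5282, 0.2447, 0.0736]
ee_rot: [0.719, 0.695, 0.001, 0.0]
ft_force: [0.8, -0.5, -1.8]
grip_width: 0.504
```

Run:
```python
from h import *
stat(); tray('wrist')
```

```text
t 39.9 p [0.5282 0.2447 0.0736] az [ 8.8040e+01 -1.0000e-01  1.7989e+02] f [ 0.8 -0.5 -1.8] g 0.504
q [-1.01  0.43  0.61  1.78 -0.28  1.02  1.25]
wrist all 38112 [0.5059 0.2394] [0.135 0.247] 88.1
wrist rim 6115 [0.4893 0.2441] [0.126 0.203] 88.1
wrist floor 30198 [0.5058 0.2377] [0.131 0.247] 88.0
```

Call:
servo_tool([
  [0.3,0,0,0.03,0,0,0],
  [0.3,0,0,0.052,0,0,0],
  [0.3,0,0,0.059,0,0,0],
  [0.3,0,0,0.062,0,0,0],
  [0.3,0,0,0.062,0,0,0],
  [0.65,0,0,0.062,0,0,0],
  [0.65,0,0,0.062,0,0,0],
  [0.65,0,0,0.062,0,0,0],
  [0.65,0,0,0.062,0,0,0],
  [0.65,0,0,0.045,0,0,0],
  [0.65,0,0,0,0,0,0],
  [0.65,0,0,-0.05,0,0,0],
  [0.65,0,0,-0.09,0,0,0],
  [0.65,0,0,-0.09,0,0,0],
  [0.65,0,0,-0.09,0,0,0],
])

```text
clock: 41.82
position: [0.5274, 0.2448, 0.162]
ee_rot: [0.719, 0.695, 0.0, -0.0]
ft_force: [-0.0, -0.2, -1.2]
grip_width: 0.652
```

Run:
```python
from h import *
stat(); trayview('t2'); print(go(NEST['a']-.0285*FX))
```

```text
t 41.83 p [0.5274 0.2448 0.162 ] az [ 8.8080e+01 -2.0000e-02 -1.7999e+02] f [-0.  -0.2 -1.2] g 0.652
q [-1.05  0.32  0.66  1.7  -0.21  1.19  1.2 ]
pad in tray [0.4987 0.2459] [0.047 0.082] 88.0 z [0.0175 0.0187 0.0198]
pad in tray [0.5904 0.2427] [0.047 0.088] 87.6 z [0.0174 0.0186 0.0197]
[-0.3657 -0.0299  0.1275]
```

Both pads lie flat. Next I'll press pad a.

Call:
servo_tool([
  [0,-0.04,-0.003,0,0,0,0],
  [0,-0.09,-0.007,0,0,0,1],
  [0,-0.14,-0.011,0,0,0,2],
  [0,-0.19,-0.016,0,0,0,2],
  [0,-0.24,-0.02,0,0,0,2],
  [0,-0.29,-0.024,0,0,0,2],
  [0,-0.335,-0.027,0.02,0,0,2],
  [0,-0.3655,-0.0297,0.05,0,0,2],
  [0,-0.3655,-0.0297,0.09,0,0,2],
  [0,-0.3655,-0.0297,0.115,0,0,2],
  [0,-0.3655,-0.0297,0.123,0,0,2],
  [0,-0.3655,-0.0297,0.127,0,0,2],
  [0,-0.3655,-0.0297,0.13,0,0,2],
  [0,-0.3655,-0.0297,0.133,0,0,2],
  [0,-0.3655,-0.0297,0.1345,0,0,2],
  [0,-0.3655,-0.0297,0.1345,0,0,2],
])

```text
clock: 43.88
position: [0.486, -0.1194, 0.0277]
ee_rot: [0.731, 0.683, 0.0, 0.0]
ft_force: [-0.1, 0.3, 2.8]
grip_width: -0.002
```

Run:
```python
from h import *
o=stat(); r=o['position']-NEST['a']; print('nest frame',r@FX,r@FY); prof('a')
```

```text
t 43.88 p [ 0.486  -0.1194  0.0277] az [ 8.6080e+01 -2.0000e-02  1.7997e+02] f [-0.1  0.3  2.8] g -0.002
q [-0.56  0.37  0.82  2.03 -0.35  0.88  1.96]
nest frame -0.027370970485587644 0.0005956289914675916
prof a [(-35, 383.4), (-20, 68.0), (-10, 102.0), (0, 329.5), (10, 266.8), (20, 339.2), (25, 331.0), (30, 330.6)]
```

Call:
servo_tool([
  [0,0,0,-0.03,0,0,0],
  [0.75,0,0,-0.08,0,0,0],
  [0.75,0,0.019,-0.08,-8,0,0],
  [0.75,-0.0005,0.0346,-0.07,-16,0,0],
  [0.75,-0.0005,0.0346,-0.057,-22,0,0],
  [0.75,-0.0005,0.0346,-0.057,-22,0,0],
  [0.75,-0.0005,0.0346,-0.057,-22,0,0],
])

```text
clock: 44.8
position: [0.5211, -0.1224, 0.0853]
ee_rot: [0.717, 0.67, 0.13, 0.139]
ft_force: [-0.1, -0.2, 1.0]
grip_width: 0.751
```

Run:
```python
from h import *
stat(); print(go(NEST['a']+.0262*FX+[0,0,.0044])); prof('a')
im,d,K,W=shot('wrist'); X=cloud(d,K,W); hs=cv2.cvtColor(im,cv2.COLOR_BGR2HSV); r=X-NEST['a']
g=(hs[...,0]>60)&(hs[...,0]<95)&(hs[...,1]>80)&(abs(r@FY)<.03)&(abs(r@FX)<.05); P=r[g]; print(g.sum(),np.polyfit(P@FX,P[:,2],1),P[:,2].max(),(P@FX).max())
```

```text
t 44.8 p [ 0.5211 -0.1224  0.0853] az [ 8.6090e+01 -1.0000e-02  1.5803e+02] f [-0.1 -0.2  1. ] g 0.751
q [-0.73  0.02  0.93  2.23 -0.13  0.53  1.79]
[-0.0001 -0.0005  0.0504]
prof a [(-35, 250.2), (-20, 156.4), (-10, 141.2), (0, 3.8), (10, 7.5), (20, 11.8), (25, 13.6), (30, 13.5)]
9591 [0.3467851  0.00276181] 0.13853556130702513 0.030907967130799727
```

Pad a is tipped too, so I'll grasp it, lift it and level it.

Call:
servo_tool([
  [0.75,0,0,0.025,0,0,0],
  [0.75,0,0,0.043,0,0,0],
  [0.75,0,0,0.0502,0,0,0],
  [0.75,0,0,0.0502,0,0,0],
  [0.3,0,0,0.0502,0,0,0],
  [0.3,0,0,0.0502,0,0,0],
  [0.3,0,0,0.0502,0,0,0],
  [0.3,0,0,0.0502,0,0,0],
  [0.3,0,0,0.0502,0,0,0],
  [0.3,0,0.008,0.031,0,0,0],
  [0.3,0,0.019,0.004,0,0,0],
  [0.3,0,0.034,-0.033,0,0,0],
  [0.3,0,0.045,-0.062,0,0,0],
  [0.3,0,0.045,-0.062,8,0,0],
  [0.3,0,0.045,-0.062,16,0,0],
  [0.3,0,0.045,-0.062,22,0,0],
  [0.3,0,0.045,-0.062,22,0,0],
  [0.3,0,0.045,-0.062,22,0,0],
], grip_force=60)

```text
clock: 47.15
position: [0.5377, -0.1244, 0.1583]
ee_rot: [0.731, 0.682, 0.0, 0.0]
ft_force: [0.1, -0.1, -1.4]
grip_width: 0.509
```

Run:
```python
from h import *
held('w10'); tray('top')
```

```text
t 47.15 p [ 0.5377 -0.1244  0.1583] az [8.5980e+01 2.0000e-02 1.7997e+02] f [ 0.1 -0.1 -1.4] g 0.509
q [-0.76  0.38  1.11  1.8  -0.37  1.19  1.96]
w 18430 green c [ 0.5034 -0.1215  0.1654] slope deg x,y [ 1.5 -0.1] tool-frame range [-0.054 -0.071 -0.096] [ 0.058  0.011 -0.004]
s 409 green c [ 0.4969 -0.1271  0.1659] slope deg x,y [ 1.9 -2.8] tool-frame range [-0.05  -0.068 -0.059] [ 0.018 -0.014 -0.002]
top all 6498 [0.5005 0.2456] [0.134 0.29 ] 88.0
top rim 966 [0.5   0.243] [0.127 0.28 ] 88.1
top floor 5101 [0.5003 0.2452] [0.133 0.289] 88.3
```

Call:
servo_tool([
  [0.3,0.03,-0.01,0,0,0,0],
  [0.3,0.08,-0.027,0,0,0,0],
  [0.3,0.13,-0.043,0,0,0,0],
  [0.3,0.18,-0.06,0,0,0,0],
  [0.3,0.23,-0.077,0,0,0,-2],
  [0.3,0.28,-0.094,0,0,0,-2],
  [0.3,0.33,-0.11,0,0,0,-2],
  [0.3,0.355,-0.119,0.02,0,0,-2],
  [0.3,0.3646,-0.1219,0.06,0,0,-2],
  [0.3,0.3646,-0.1219,0.087,0,0,-2],
  [0.3,0.3646,-0.1219,0.087,0,0,-2],
  [0.3,0.3646,-0.1219,0.087,0,0,-2],
])

```text
clock: 48.8
position: [0.4425, 0.2486, 0.0731]
ee_rot: [0.719, 0.695, 0.001, -0.0]
ft_force: [0.3, 0.6, -1.2]
grip_width: 0.51
```

Run:
```python
from h import *
stat(); tray('wrist')
```

```text
t 48.8 p [0.4425 0.2486 0.0731] az [ 8.8050e+01 -1.2000e-01  1.7994e+02] f [ 0.3  0.6 -1.2] g 0.51
q [-1.48  0.36  1.02  1.99 -0.37  0.99  1.26]
wrist all 15931 [0.455  0.2408] [0.134 0.187] 88.1
wrist rim 4536 [0.4203 0.2463] [0.126 0.117] 88.2
wrist floor 10197 [0.4557 0.2392] [0.131 0.185] 87.7
```

Call:
servo_tool([
  [0.3,0,0,0.03,0,0,0],
  [0.3,0,0,0.052,0,0,0],
  [0.3,0,0,0.058,0,0,0],
  [0.3,0,0,0.0615,0,0,0],
  [0.3,0,0,0.0615,0,0,0],
  [0.65,0,0,0.0615,0,0,0],
  [0.65,0,0,0.0615,0,0,0],
  [0.65,0,0,0.0615,0,0,0],
  [0.65,0,0,0.0615,0,0,0],
  [0.65,0,0,0.045,0,0,0],
  [0.65,0,0,0,0,0,0],
  [0.65,0,0,-0.05,0,0,0],
  [0.65,0,0,-0.1,0,0,0],
  [0.65,-0.05,0.03,-0.15,0,0,0],
  [0.65,-0.08,0.05,-0.18,0,0,0],
  [0.65,-0.08,0.05,-0.18,0,0,0],
  [0.65,-0.08,0.05,-0.18,0,0,0],
])

```text
clock: 50.98
position: [0.489, 0.1669, 0.2518]
ee_rot: [0.719, 0.695, 0.0, -0.0]
ft_force: [0.2, -0.9, -1.0]
grip_width: 0.649
```

Run:
```python
from h import *
stat(); trayview('t3')
im,d,K,W=shot('top'); print([s for s in screws(im,cloud(d,K,W))])
im2,*_=shot('side'); w=cv2.imread('pics/t3.png')
cv2.imwrite('pics/fin.png',np.vstack([np.hstack([cv2.resize(im[80:340,120:540],(400,300)),cv2.resize(w,(400,300))]),np.hstack([cv2.resize(im2[160:440,180:500],(400,300)),np.zeros((300,400,3),np.uint8)])]))
```

```text
t 50.98 p [0.489  0.1669 0.2518] az [ 8.8050e+01 -5.0000e-02 -1.7998e+02] f [ 0.2 -0.9 -1. ] g 0.649
q [-1.54  0.13  1.23  1.76 -0.12  1.34  1.25]
pad in tray [0.4109 0.2508] [0.046 0.079] 87.7 z [0.0172 0.0187 0.02  ]
pad in tray [0.4967 0.2467] [0.046 0.078] 88.0 z [0.0173 0.0186 0.0199]
pad in tray [0.5477 0.2359] [0.153 0.061] 10.9 z [0.0171 0.0186 0.02  ]
[(array([ 0.569 , -0.0474]), 0.0126, 90, 8, nan), (array([ 0.5634, -0.1256]), 0.0126, 86, 5, nan)]
```

View pics/fin.png

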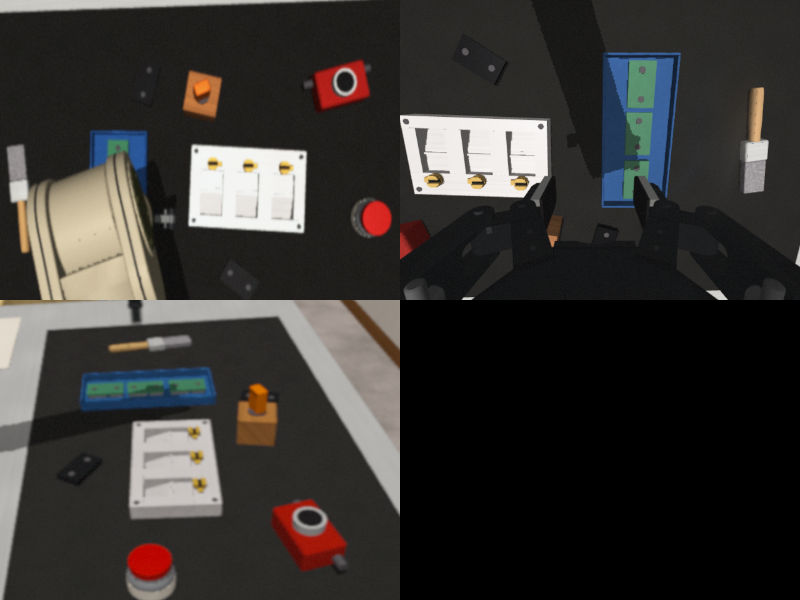

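The final pictures show three green-up pads in a row in the tray, all pockets empty, all three dogs turned and the driver upright. The tin, caliper and brush look unmoved. I'll hand in.

```bash
python3 -c "
from h import *
print(ticket.hand_in())"
```

```text
the job is handed in; nothing more can be done
None
```

The job is done and handed in at about 51 s of the 208 s allowed. I backed off all three screws with the driver and put it back upright in its block. I then tipped each pad, lifted it out and laid all three in a row in the blue tray.

**Last checks:**
- **Pads:** all three lie flat on the tray floor, green plates up, with tops at about 18.6 mm (18 expected). There is roughly 8 mm between them. In the last picture the far pad's outline was distorted because it merged with something else green. It had measured as flat, with a full 47 x 78 mm outline, just after I placed it.
- **Screws:** all three dogs point to the fixture's -y side. The turning torque rose above the 0.06 N m friction at each stop: 0.105 for c, 0.145 for b and 0.094 for a. Slot angles read 86–92° in wrist views with the driver clear of the screw (about 88° expected). One reading for screw a gave 65° while the driver hid part of it, and a later, less obstructed view gave 92°.
- **Bystanders:** the tin, brush and caliper look unmoved in the pictures, and I saw no shift of the tray. I did not measure the bystanders.
- **Pressing force:** pressing pad c ended at about 9 N, because I went slightly past the point where it bottomed. Pads b and a ended at 1.3 and 2.8 N.

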